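Move the clip-on cover to the cheese keeper

ROBOT

A 6-joint arm with a two-finger parallel gripper is mounted at the origin on the work surface. World frame = base frame: x ahead of the robot, y to its left, z up, the work surface at z = 0. Lengths are in mm, angles in degrees, forces in N, time in s.
With the tool pointing down it reaches from about 425 to 1125 mm from the base axis. Payload 14.9 kg.
Tool frame: the origin (TCP) lies midway between the tips of the shut fingers; the grasp point (between the pads) lies 19 mm behind it; z points along the fingers, y is the direction in which the jaws open and shut (so a half turn about z gives the same grasp; the last joint's range is limited). The gripper opens to 91 mm and grips with 3 to 60 N. Pads are 32 mm wide; open, the fingers measure 118 mm over their backs; the gripper's body (76 mm by 178 mm) begins 60 mm behind the grasp point.
Start: joints at [70.113, 21.709, 99.362, -0, 58.929, -1.908], TCP at [216.08, 665.828, 188.432] pointing down, gripper open.
Joint ranges: [-158.91, 158.91], [-42.39, 125.64], [0.06, 152.35], [-60.88, 240.88], [17.5, 164.5], [-176.32, 176.32]. Speed limits (degrees/s): [108.29, 108.29, 136.94, 180, 180, 180].

INTERFACE

Orientations are given as [roll, pitch, yaw] about the fixed x, y, z axes, in that order (R = Rz(yaw) Ry(pitch) Rx(roll)).
In Python, from workcell import status, imaging, arm gives the robot as it stands.
- The arm moves only by the tool drive_tool, never from a script. Its argument "targets" is a list of rows, each a list of 3 entries, a list of its own where there are three numbers: the turn, a rotation vector about the tool's x, y, z in rad, then the shift along the tool's x, y, z in mm, then the closure, from 0 (fully open) to 1 (shut). A call has 1 to 20 rows; each row shifts and turns the pose as measured when the row begins, along the tool's axes as they then stand; what a row does not reach is not made up. A row lasts 1/8 s, in which the tool goes at most 62.5 mm and 10.7 degrees, less where a joint would pass 70% of its speed; a pose out of reach is approached as far as the arm can. A call is refused whole if a number of a shift passes 62.5 or a number of a turn 0.188, either way. A call with a gripper value outside its range is refused whole. The fingers move at their own pace and stop on an object; "force" is the grip in N (left out, the last holds). Time passes only in rows, so rows that do not move let the fingers close. It gives the time, the measured TCP pose, the force and the opening at its end, in the units of the state.
- status.get_state(): the state, without advancing time (a new reading comes with each control period).
- imaging.snapshot(name): name is "scene" or "top" or "wrist"; returns (picture, depth): 400x640x3 uint8, blue, green, red; 400x640 float32, mm along the optical axis (not along the pixel's ray), 0 where there is no reading.
- imaging.calibration(name): a dict with "intrinsics" (3x3 intrinsics, pixels), "dist_coeffs" ([k1, k2, p1, p2, k3] as OpenCV has them; the pictures are not rectified), "R" (3x3) and "t" (3): a world point X has camera coordinates R X + t; the wrist camera has in their place "T_tool_cam" (4x4, takes a point from camera to tool coordinates, whose origin is the TCP and whose axes are the flange's). Camera axes: x right, y down, z forward; pixel columns grow to the right and rows downward; lengths in mm; the calibration is good to about 2 mm. A picture is of the moment at which its call begins: read the wrist's pose just before it. calibration takes no time and is no camera call.
- arm.finish_job(): hands the job in, once; it reports no verdict.
The state is a dict: "time_s": time; "qpos": joint angles; "joint_velocities": joint speeds; "tau": joint torques, N m; "tcp_pos": TCP position; "eef_rot": TCP orientation; "wrist_force": force on the tool from outside, world axes, zero at the start; "moment": the same for the moment, N m; "opening": finger opening in mm.
Only numpy, scipy, OpenCV 4.12 (cv2) and the standard library are available. Lean on these libraries where they do the work, as an engineer would, in place of code of your own. Each camera call takes 0.05 s, during which the arm holds its last target. There are 200 camera calls.

TASK

The cheeses stand uncovered: squeeze the two orange tabs of the clip-on cover together to free it from the empty keeper, lift it off without wrenching it, and fit it on the keeper that holds the two cheeses. Press it down gently against the soft seal until it is fully home and both tabs have sprung back out to lock it, then let go. Leave the other things on the slate where they are.

Things in the scene. Friction and masses are not known exactly. Their poses are not given: they have to be found in the camera images.
- cover_mid (a point): Centre of the top face of the loose clip-on cover, a sage-green plate 184 x 124 x 5 mm (x, y, z of its own frame, z up), about 0.24 kg. Two orange squeeze tabs stand on it either side of this point, 28 mm long (x), 6 mm thick (y), rising 34 mm above it; their outer faces are 31 mm to its +y and -y side when out (62 mm over both), 22 mm when fully squeezed (44 mm).
- cover: The same cover; origin at the centre of the plate's underside. Below it each tab has a hook that grips under the keeper's 5 mm thick rim, 6 mm below the plate; with both tabs in by 8 mm or more the hooks are free. Their undersides slope, so it can also be pressed on unsqueezed. Four round-ended corner posts, 15 mm long, fit the keeper's mouth with 2.5 mm play all round. It fits either way round.
- tab_left (a joint): Squeeze tab on the cover's +y side: 0 fully out, 0.009 m fully pressed in (towards -y). Sprung: 3 N to start, 7.5 N fully in.
- tab_right (a joint): Squeeze tab on the cover's -y side: 0 fully out, 0.009 m fully pressed in (towards +y). Sprung: 3 N to start, 7.5 N fully in.
- mouth_empty (a point): Centre of the mouth, at rim height, 80 mm above the slate, of the empty keeper; its axes are the keeper's (x along its length). The cover is clipped on here at the start, its underside on the rim.
- keeper_empty: Empty cream keeper, a fixed open box 184 x 124 x 80 mm (x, y, z); origin under its centre. Pulling at the clipped cover with more than 45 N breaks the clips.
- mouth_cheese (a point): Centre of the mouth of the cheese keeper, 80 mm above the slate, at the rim's nominal height; its axes are the keeper's (x along its length). The rim is a pushed-on ring that really sits up to 2.5 mm higher or lower than this point (not measured: feel for it); it does not give under the hand. A black soft seal stands 4 mm above the rim.
- keeper_cheese: Cream keeper equal to the other, fixed, open, with a red and a yellow waxed cheese inside; origin under its centre. More than 45 N between cover and keeper breaks the clips.
- seal (a joint): How far the black seal on the cheese keeper is pressed down: 0 free, about 0.004 m when the cover touches the hard rim (2 N to start, 1.5 N more per mm). The hooks lock at about 0.003; a locked cover then keeps it near 0.0028 with both tabs out at 0. An unlocked cover leaves it at 0 to 0.002, its tabs caught 4 to 7 mm in on the rim's edge: press again on the plate. Pressing on takes about 7 to 16 N.
- scoop: Yellow plastic scoop between the keepers, about 165 x 56 x 34 mm; leave alone.
- bowl: Glass mixing bowl, 200 mm across, 85 mm high; leave alone.
- pie_dish: White ceramic pie dish, 210 mm across, 35 mm high; leave alone.
- loaf_tin: Empty aluminium loaf tin, 110 x 220 x 65 mm; leave alone.
- ladle: Stainless steel ladle lying down, 84 mm bowl, 290 mm long; leave alone.
- honey_jar: Amber honey jar, 72 mm across, 100 mm high; leave alone.

How it is judged (in metres and radians):
On the way, in this order (a step that is already met when the one before it is completed fails the run):
1. both tabs squeezed in while the cover is on the empty keeper (value of joint each of tab_left, tab_right above 0.005 m and distance between cover_mid and mouth_empty below 0.015 m), for 0.1 s.
2. the cover lifted clear of the empty keeper (z of cover_mid in the frame of mouth_empty above 0.03 m), for 0.1 s.
3. the cover home on the cheese keeper, seal pressed, both tabs out (horizontal distance between cover_mid and mouth_cheese below 0.006 m and value of joint seal above 0.0015 m and value of joint each of tab_left, tab_right below 0.003 m), for 0.2 s.
At the end, for the whole second after the job is handed in: The cover is locked on the cheese keeper: centred within 6 mm, turned within 0.06 rad, level within 0.03 rad, the seal still pressed by more than 1.5 mm, both tabs out to within 3 mm, at rest and let go (all of step 3 and angle between the x axis of cover_mid and the x axis of mouth_cheese, either way round below 0.06 rad and angle between cover_mid's own z axis and vertical below 0.03 rad and velocity of joint seal below 0.01 m/s); the robot touches nothing.
It fails at once if the cover wrenched against the empty keeper with more than 45 N (contact force between cover and keeper_empty above 45 N).
It fails at once if the cover pressed on the cheese keeper with more than 45 N (contact force between cover and keeper_cheese above 45 N).
It fails at once if a bystander moved more than 20 mm (distance of any of scoop, bowl, pie_dish, loaf_tin, ladle, honey_jar from where it was at the start of the episode above 0.02 m).
It also fails if it takes over 53 s, if anything falls off the work surface, if the arm or the gripper's body presses on something with over 40 N, if the wrist force passes 120 N, or if a joint passes its speed limit or range.

## Working session

There is one attempt and no reset: what is moved stays moved. The work goes in short steps, Python scripts to look and compute and a tool call to move; the robot and the scene stay as the last step left them, time stands still between calls to the robot, and variables do not carry over. Pictures are saved under pics/ and viewed, on a budget of 10 in all, crops included, one or two more only if the job needs it, and the job is handed in when it is done.

Besides the shell and the picture viewer there is one more tool, called after "Call:" by a JSON object that holds its "method" and its "body". drive_tool: Moves the arm, as the interface text tells. Its arguments: {"type":"object","properties":{"targets":{"type":"array"},"force":{"type":"number"}},"required":["targets"]}

```bash
mkdir -p pics
cat > h.py <<'E'
import numpy as np, cv2
from workcell import status, imaging, arm
from scipy.spatial.transform import Rotation as Ro
def cam(name, st=None):
    c=imaging.calibration(name); K=np.array(c['intrinsics']); d=np.array(c['dist_coeffs'],float)
    if name=='wrist':
        T=np.eye(4); T[:3,:3]=Ro.from_euler('xyz',st['eef_rot'],degrees=True).as_matrix(); T[:3,3]=st['tcp_pos']
        M=T@np.array(c['T_tool_cam'])
    else:
        M=np.eye(4); M[:3,:3]=np.array(c['R']).T; M[:3,3]=-M[:3,:3]@np.array(c['t'])
    return K,d,M
def w(C,uv,depth):  # pixel+depth -> world
    K,d,M=C; uv=np.atleast_2d(np.array(uv,float))
    n=cv2.undistortPoints(uv[:,None],K,d)[:,0]; z=np.atleast_1d(depth)[:,None]
    return (np.c_[n*z,z])@M[:3,:3].T+M[:3,3]
def wz(C,uv,h):  # pixel on plane z=h
    K,d,M=C; n=cv2.undistortPoints(np.atleast_2d(np.array(uv,float))[:,None],K,d)[:,0]
    r=np.c_[n,np.ones(len(n))]@M[:3,:3].T; return M[:3,3]+r*((h-M[2,3])/r[:,2])[:,None]
E
python3 - <<'E'
from h import *
print(status.get_state())
for n in ('top','scene'):
    p,d=imaging.snapshot(n); cv2.imwrite(f'pics/{n}0.png',p); np.savez(f'{n}0.npz',p=p,d=d); print(n,cam(n)[2].round(2).tolist(), cam(n)[0][0,0])
E
```

```text
{'time_s': 0.0, 'qpos': array([ 7.01129138e+01,  2.17393226e+01,  9.93965775e+01,  7.82523322e-04,
        5.89295573e+01, -1.90755811e+00]), 'joint_velocities': array([-0.08793824,  0.07800663, -0.07771855,  0.02383917,  0.05970062,
       -0.07379747]), 'tau': array([ 1.72905326e-03, -7.63738918e+01, -4.34369874e+01,  6.50733174e-02,
        4.25168162e-02, -5.87921204e-05]), 'tcp_pos': array([215.92090061, 665.40097935, 187.77005104]), 'eef_rot': array([-1.79934601e+02, -2.84830866e-03,  1.62020066e+02]), 'wrist_force': array([ 0.20923112, -1.06765136, -0.09363932]), 'moment': array([-0.05555062, -0.02672515, -0.0104021 ]), 'opening': 91.15432270883974}
top [[0.01, -1.0, 0.06, 513.35], [-1.0, -0.01, -0.0, 13.16], [0.0, -0.06, -1.0, 1718.38], [0.0, 0.0, 0.0, 1.0]] 455.21463772724655
scene [[0.83, 0.43, -0.34, 1124.6], [0.55, -0.67, 0.49, -741.87], [-0.02, -0.6, -0.8, 1280.28], [0.0, 0.0, 0.0, 1.0]] 516.6117005851225
```

View pics/top0.png

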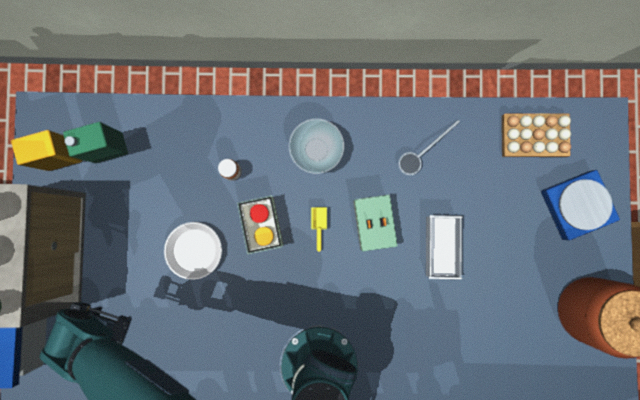

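View pics/scene0.png

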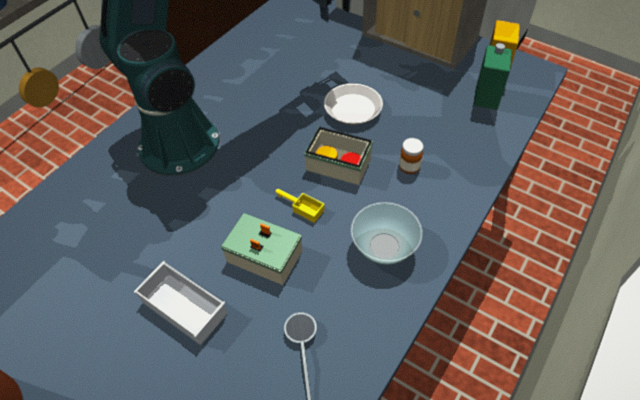

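Top view: cover at (377,223), tabs at (369,224) and (384,221). Cheese keeper is at (261,223), with the scoop between them at (319,225).

Run:
```python
from h import *
z=np.load('top0.npz');p,d=z['p'],z['d'];C=cam('top')
vv,uu=np.mgrid[0:400,0:640]
X=w(C,np.c_[uu.ravel(),vv.ravel()],d.ravel()).reshape(400,640,3)
print('slate z',np.median(X[180:270,290:305,2]))
def rect(m,h):
    pts=np.c_[np.where(m)[1],np.where(m)[0]]; P=wz(C,pts,h)[:,:2].astype(np.float32)
    (c,s,a)=cv2.minAreaRect(P); print(len(pts),np.round(c,1),np.round(s,1),round(a,1),'mean',P.mean(0).round(1),'z',np.median(X[m][:,2]).round(1))
hsv=cv2.cvtColor(p,cv2.COLOR_BGR2HSV)
win=lambda u0,u1,v0,v1:(uu>=u0)&(uu<=u1)&(vv>=v0)&(vv<=v1)
g=win(345,410,185,262)&(hsv[...,0]>45)&(hsv[...,0]<85)&(hsv[...,1]>40)&(hsv[...,2]>100); rect(g,85)
rect(win(345,410,185,262)&(X[...,2]>70),85)
rect(win(230,292,185,262)&(X[...,2]>68)&(X[...,2]<100),82)
o=win(360,395,210,235)&(hsv[...,0]<20)&(hsv[...,1]>140)
n,l,st,ce=cv2.connectedComponentsWithStats(o.astype(np.uint8))
for i in range(1,n):
    if st[i,4]>6: print(st[i],ce[i],wz(C,ce[i],119))
for s in ((218,160,240,182,),): pass
# heights near paths
print('max z between', X[180:270,285:340,2].max())
```

```text
slate z -0.25507684133458497
1789 [ 526.7 -196.3] [187.  129.8] 8.5 mean [ 526.4 -195.9] z 84.3
1872 [ 524.9 -193.1] [223.3 238.3] 83.6 mean [ 524.9 -196.7] z 84.7
623 [515.3 217.8] [186.5 127.2] 12.4 mean [515.1 217.2] z 83.7
[383 218   3   8  21] [383.95238095 221.33333333] [[ 530.52613176 -221.77196098  119.        ]]
[367 220   4   8  22] [368.77272727 223.63636364] [[ 521.97375994 -168.62507292  119.        ]]
max z between 1718.3824543595188
```

```bash
cat >> h.py <<'E'
def plan(goal,yaw,n,clo=0,st=None,start=None):
    """rows in tool axes for n equal steps to goal(world mm), yaw deg, tool down"""
    st=st or status.get_state(); R0=Ro.from_euler('xyz',st['eef_rot'],degrees=True); p0=np.array(st['tcp_pos'])
    R1=Ro.from_euler('xyz',[180,0,yaw],degrees=True); rv=(R0.inv()*R1).as_rotvec()
    rows=[]
    for k in range(n):
        R=R0*Ro.from_rotvec(rv*k/n); s=R.inv().apply((np.array(goal)-p0)/n)
        rows.append([(rv/n).round(3).tolist(),s.round(1).tolist(),clo])
    print(str(rows).replace(' ','')); return rows
E
python3 - <<'E'
from h import *
print(np.array(imaging.calibration('wrist')['T_tool_cam']).round(2).tolist(), imaging.calibration('wrist')['intrinsics'])
plan([515,217,330],192,12)
E
```

```text
[[0.0, -0.96, -0.28, 79.8], [1.0, 0.0, -0.0, 0.95], [0.0, -0.28, 0.96, -195.42], [0.0, 0.0, 0.0, 1.0]] [[283.01049499   0.         317.36640918]
 [  0.         283.01049499 200.37101141]
 [  0.           0.           1.        ]]
[[[-0.0,-0.0,-0.044],[-35.2,-27.9,-11.8],0],[[-0.0,-0.0,-0.044],[-34.0,-29.4,-11.8],0],[[-0.0,-0.0,-0.044],[-32.7,-30.8,-11.8],0],[[-0.0,-0.0,-0.044],[-31.3,-32.2,-11.8],0],[[-0.0,-0.0,-0.044],[-29.9,-33.6,-11.8],0],[[-0.0,-0.0,-0.044],[-28.4,-34.8,-11.8],0],[[-0.0,-0.0,-0.044],[-26.8,-36.0,-11.8],0],[[-0.0,-0.0,-0.044],[-25.2,-37.2,-11.8],0],[[-0.0,-0.0,-0.044],[-23.6,-38.2,-11.8],0],[[-0.0,-0.0,-0.044],[-21.9,-39.2,-11.8],0],[[-0.0,-0.0,-0.044],[-20.2,-40.1,-11.8],0],[[-0.0,-0.0,-0.044],[-18.4,-41.0,-11.8],0]]
```

Call:
{"method": "drive_tool", "body": {"targets": [[[0,0,-0.044],[-35,-28,-12],0],[[0,0,-0.044],[-34,-29.5,-12],0],[[0,0,-0.044],[-32.5,-31,-12],0],[[0,0,-0.044],[-31.5,-32,-12],0],[[0,0,-0.044],[-30,-33.5,-12],0],[[0,0,-0.044],[-28.5,-35,-12],0],[[0,0,-0.044],[-27,-36,-12],0],[[0,0,-0.044],[-25,-37,-12],0],[[0,0,-0.044],[-23.5,-38,-12],0],[[0,0,-0.044],[-22,-39,-12],0],[[0,0,-0.044],[-20,-40,-12],0],[[0,0,-0.044],[-18.5,-41,-12],0],[[0,0,0],[0,0,0],0]]}}

```text
time_s: 1.72
tcp_pos: [526.6, 204.9, 334.0]
eef_rot: [-179.7, -0.2, -166.6]
wrist_force: [0.5, 1.2, -0.3]
opening: 91.3
```

Run:
```python
from h import *
st=status.get_state(); p,d=imaging.snapshot('wrist'); cv2.imwrite('pics/w1.png',p); np.savez('w1.npz',p=p,d=d,**{k:st[k] for k in('tcp_pos','eef_rot')})
print(st['time_s'],st['tcp_pos'],st['eef_rot'])
plan([526,-196,330],188.5,10)
```

```text
1.725 [526.55257724 204.90278387 334.02848572] [-179.73418472   -0.22264604 -166.62152658]
[[[-0.0,-0.0,0.009],[9.3,-39.1,0.6],0],[[-0.0,-0.0,0.009],[8.9,-39.2,0.5],0],[[-0.0,-0.0,0.009],[8.6,-39.2,0.5],0],[[-0.0,-0.0,0.009],[8.3,-39.3,0.5],0],[[-0.0,-0.0,0.009],[7.9,-39.4,0.5],0],[[-0.0,-0.0,0.009],[7.6,-39.5,0.4],0],[[-0.0,-0.0,0.009],[7.3,-39.5,0.4],0],[[-0.0,-0.0,0.009],[6.9,-39.6,0.4],0],[[-0.0,-0.0,0.009],[6.6,-39.6,0.4],0],[[-0.0,-0.0,0.009],[6.2,-39.7,0.4],0]]
```

View pics/w1.png

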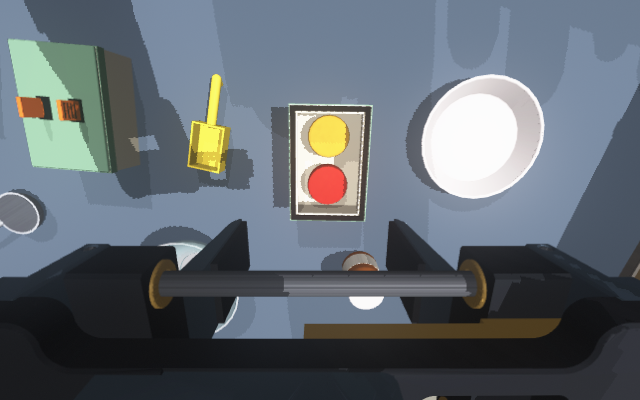

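The wrist view shows the cheese keeper's black seal, with corners near (290,104), (372,105), (365,220) and (291,219). I'll measure it here and move on to the cover.

Run:
```python
from h import *
z=np.load('w1.npz');p,d=z['p'],z['d'];C=cam('wrist',dict(tcp_pos=z['tcp_pos'],eef_rot=z['eef_rot']))
vv,uu=np.mgrid[0:400,0:640]
X=w(C,np.c_[uu.ravel(),vv.ravel()],d.ravel()).reshape(400,640,3)
win=(uu>275)&(uu<385)&(vv>92)&(vv<228)
m=win&(X[...,2]>72)&(X[...,2]<100)
P=X[m]; print(len(P),np.percentile(P[:,2],[5,25,50,75,95]).round(1),cv2.minAreaRect(P[:,:2].astype(np.float32)))
b=win&(p.max(2)<70)&m
P=wz(C,np.c_[uu[b],vv[b]],84);print(len(P),cv2.minAreaRect(P[:,:2].astype(np.float32)),P.mean(0))
print(wz(C,[(290,104),(372,105),(365,220),(291,219)],84).round(1))
# cover seen obliquely
hsv=cv2.cvtColor(p,cv2.COLOR_BGR2HSV)
cv2.imwrite('pics/w1c.png',cv2.resize(p[90:235,270:390],None,fx=4,fy=4,interpolation=cv2.INTER_NEAREST))
```

```text
3158 [79.3 80.8 83.8 84.7 85.6] ((516.2649536132812, 220.5299530029297), (187.3072509765625, 127.35304260253906), 12.480873107910156)
378 ((516.0744018554688, 219.68365478515625), (178.6939239501953, 119.66422271728516), 12.558448791503906) [559.66683282 246.78003499  84.        ]
[[439.3 141.6  84. ]
 [412.3 261.1  84. ]
 [590.3 301.5  84. ]
 [617.5 180.7  84. ]]
```

Call:
{"method": "drive_tool", "body": {"targets": [[[0,0,0.009],[9,-39,0.5],0],[[0,0,0.009],[9,-39,0.5],0],[[0,0,0.009],[8.5,-39,0.5],0],[[0,0,0.009],[8.5,-39.5,0.5],0],[[0,0,0.009],[8,-39.5,0.5],0],[[0,0,0.009],[7.5,-39.5,0.5],0],[[0,0,0.009],[7.5,-39.5,0.5],0],[[0,0,0.009],[7,-39.5,0.5],0],[[0,0,0.009],[6.5,-39.5,0.5],0],[[0,0,0.009],[6,-39.5,0.5],0],[[0,0,0],[0,0,0],0]]}}

```text
time_s: 3.15
tcp_pos: [520.4, -195.8, 323.5]
eef_rot: [-180.0, -0.7, -171.5]
wrist_force: [-0.1, 0.3, -0.6]
opening: 91.1
```

Run:
```python
from h import *
st=status.get_state(); p,d=imaging.snapshot('wrist'); cv2.imwrite('pics/w2.png',p); np.savez('w2.npz',p=p,d=d,**{k:st[k] for k in('tcp_pos','eef_rot')})
print(st['time_s'],st['tcp_pos'],st['eef_rot'])
```

```text
3.15 [ 520.35935972 -195.79530484  323.49008227] [-179.96133055   -0.74315674 -171.52960038]
```

View pics/w2.png

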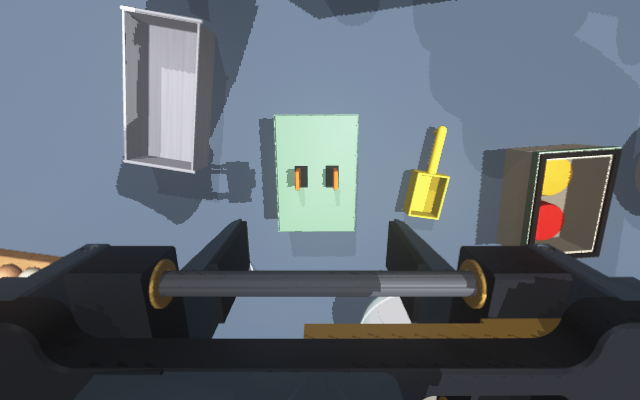

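Cover viewed from above: plate spans columns 275–358 and rows 114–231, with tabs at (298,178) and (336,178).

Run:
```python
from h import *
z=np.load('w2.npz');p,d=z['p'],z['d'];C=cam('wrist',dict(tcp_pos=z['tcp_pos'],eef_rot=z['eef_rot']))
vv,uu=np.mgrid[0:400,0:640]
X=w(C,np.c_[uu.ravel(),vv.ravel()],d.ravel()).reshape(400,640,3)
hsv=cv2.cvtColor(p,cv2.COLOR_BGR2HSV)
win=(uu>260)&(uu<372)&(vv>100)&(vv<242)
m=win&(X[...,2]>76)&(X[...,2]<100)&(hsv[...,1]>25)&(hsv[...,0]>45)&(hsv[...,0]<90)
P=X[m];print(np.median(P[:,2]),cv2.minAreaRect(P[:,:2].astype(np.float32)))
P=wz(C,np.c_[uu[m],vv[m]],85);r=cv2.minAreaRect(P[:,:2].astype(np.float32));print(r)
o=win&(X[...,2]>108)
P=X[o];print(len(P),P.min(0),P.max(0))
a=np.radians(8.4);R=np.array([[np.cos(a),-np.sin(a)],[np.sin(a),np.cos(a)]])
L=(P[:,:2]-[526,-195.5])@R;print('tabs local',L.min(0),L.max(0),np.median(P[:,2]), 'mid each',[ (L[s].min(0),L[s].max(0)) for s in (L[:,1]>0,L[:,1]<0)])
print('max height near', X[...,2][(vv<250)].max())
```

```text
84.17936577440284 ((527.4694213867188, -196.39813232421875), (186.32579040527344, 127.16807556152344), 8.678192138671875)
((526.0989990234375, -196.55624389648438), (183.08963012695312, 125.38101196289062), 8.596516609191895)
232 [ 444.22428246 -228.31436713  108.14659341] [ 542.95806845 -164.20489389  519.92497515]
tabs local [-82.45176392 -31.84163093] [12.91650588 29.85628574] 118.32107642812741 mid each [(array([-82.45176392,   1.42705619]), array([12.71523478, 29.85628574])), (array([-13.65677062, -31.84163093]), array([ 12.91650588, -25.4200472 ]))]
max height near 519.9249751533067
```

Run:
```python
from h import *
plan([526,-196.5,140],188.6,6)
```

```text
[[[-0.0,-0.002,-0.0],[-1.3,-0.4,30.6],0],[[-0.0,-0.002,-0.0],[-1.2,-0.4,30.6],0],[[-0.0,-0.002,-0.0],[-1.2,-0.4,30.6],0],[[-0.0,-0.002,-0.0],[-1.1,-0.4,30.6],0],[[-0.0,-0.002,-0.0],[-1.0,-0.4,30.6],0],[[-0.0,-0.002,-0.0],[-1.0,-0.4,30.6],0]]
```

Call:
{"method": "drive_tool", "body": {"targets": [[[0,-0.002,0],[-1,-0.4,31],0],[[0,-0.002,0],[-1,-0.4,31],0],[[0,-0.002,0],[-1,-0.4,31],0],[[0,-0.002,0],[-1,-0.4,31],0],[[0,-0.002,0],[-1,-0.4,31],0],[[0,-0.002,0],[-1,-0.4,20],0],[[0,0,0],[0,0,0],0]]}}

```text
time_s: 4.08
tcp_pos: [525.5, -184.1, 142.6]
eef_rot: [179.9, -0.1, -171.0]
wrist_force: [-0.2, -0.6, -0.4]
opening: 91.1
```

Run:
```python
from h import *
st=status.get_state();print(st['time_s'],st['tcp_pos'],st['eef_rot'],st['wrist_force'])
plan([526,-196.5,92],188.6,4)
p,d=imaging.snapshot('wrist'); cv2.imwrite('pics/w3.png',p)
```

```text
4.075 [ 525.45824827 -184.12484837  142.57058377] [ 1.79878250e+02 -8.55146301e-02 -1.70989300e+02] [-0.1917182  -0.56482242 -0.36472452]
[[[0.001,-0.0,0.002],[0.3,-3.1,12.6],0],[[0.001,-0.0,0.002],[0.3,-3.1,12.6],0],[[0.001,-0.0,0.002],[0.3,-3.1,12.6],0],[[0.001,-0.0,0.002],[0.3,-3.1,12.6],0]]
```

View pics/w3.png

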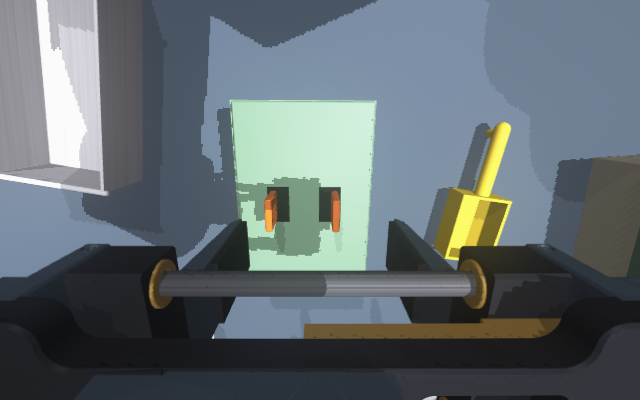

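Tabs are at (270,212) and (336,212), so their middle is left of the finger centre (318). That agrees with the measured y of -184, so I'll correct it first.

Call:
{"method": "drive_tool", "body": {"targets": [[[0,0,0.004],[0.7,-7,2],0],[[0,0,0.003],[0.7,-5,2],0],[[0,0,0],[0,0,0],0],[[0,0,0],[0,0,0],0]]}}

```text
time_s: 4.62
tcp_pos: [528.0, -197.2, 142.1]
eef_rot: [-180.0, 0.2, -171.4]
wrist_force: [-0.4, -0.5, -0.1]
opening: 91.4
```

Run:
```python
from h import *
st=status.get_state();print(st['time_s'],st['tcp_pos'],st['eef_rot'],st['joint_velocities'])
plan([526,-196.5,92],188.6,4)
```

```text
4.625 [ 528.0011914  -197.22068187  142.08536603] [-1.79970166e+02  1.70648935e-01 -1.71395364e+02] [-0.3142587  -0.03614787 -0.12784567 -0.05037571  0.03100066 -0.0103315 ]
[[[-0.0,0.001,0.0],[0.5,0.3,12.5],0],[[-0.0,0.001,0.0],[0.5,0.3,12.5],0],[[-0.0,0.001,0.0],[0.5,0.3,12.5],0],[[-0.0,0.001,0.0],[0.5,0.3,12.5],0]]
```

Call:
{"method": "drive_tool", "body": {"targets": [[[0,0,0],[0.5,0.3,12.5],0],[[0,0,0],[0.5,0.3,12.5],0],[[0,0,0],[0.5,0.3,12.5],0],[[0,0,0],[0.5,0.3,10],0],[[0,0,0],[0,0,0],0],[[0,0,0],[0,0,0],0]]}}

```text
time_s: 5.38
tcp_pos: [525.1, -195.9, 90.2]
eef_rot: [180.0, 0.1, -171.4]
wrist_force: [0.4, 0.5, 0.8]
opening: 91.5
```

Call:
{"method": "drive_tool", "body": {"targets": [[[0,0,0],[0,0,0],0.4],[[0,0,0],[0,0,0],0.6],[[0,0,0],[0,0,0],0.7],[[0,0,0],[0,0,0],0.8],[[0,0,0],[0,0,0],0.8],[[0,0,0],[0,0,0],0.8]], "force": 20}}

```text
time_s: 6.12
tcp_pos: [525.9, -196.2, 91.6]
eef_rot: [-180.0, 0.2, -171.4]
wrist_force: [-1.3, 1.1, 4.5]
opening: 42.1
```

Call:
{"method": "drive_tool", "body": {"targets": [[[0,0,0],[0,0,0],0.8],[[0,0,0],[0,0,-2],0.8],[[0,0,0],[0,0,-2],0.8],[[0,0,0],[0,0,-3],0.8]], "force": 25}}

```text
time_s: 6.62
tcp_pos: [525.4, -196.0, 98.5]
eef_rot: [180.0, 0.1, -171.4]
wrist_force: [0.3, -0.3, -1.8]
opening: 41.1
```

Force is about the cover's weight, so the clips are free. Lifting on.

Call:
{"method": "drive_tool", "body": {"targets": [[[0,0,0],[0,0,-6],0.8],[[0,0,0],[0,0,-10],0.8],[[0,0,0],[0,0,-15],0.8],[[0,0,0],[0,0,-15],0.8],[[0,0,0],[0,0,-15],0.8],[[0,0,0],[0,0,-15],0.8],[[0,0,0],[0,0,-10],0.8],[[0,0,0],[0,0,0],0.8]]}}

```text
time_s: 7.62
tcp_pos: [525.8, -196.3, 192.4]
eef_rot: [-179.9, 0.3, -171.4]
wrist_force: [0.6, -0.2, -2.2]
opening: 41.6
```

Run:
```python
from h import *
st=status.get_state();print(st['time_s'],st['tcp_pos'],st['eef_rot'],st['wrist_force'],st['opening'])
p,d=imaging.snapshot('wrist'); cv2.imwrite('pics/w4.png',p); np.savez('w4.npz',p=p,d=d,**{k:st[k] for k in('tcp_pos','eef_rot')})
plan([515.5,219.5,180],192.5,14,.8)
```

```text
7.625 [ 525.80535033 -196.26764917  192.41921404] [-179.92167824    0.2570275  -171.39888661] [ 0.61377286 -0.18740422 -2.21109244] 41.62450708986804
[[[-0.0,0.0,-0.005],[-3.7,29.5,0.8],0.8],[[-0.0,0.0,-0.005],[-3.9,29.4,0.8],0.8],[[-0.0,0.0,-0.005],[-4.0,29.4,0.8],0.8],[[-0.0,0.0,-0.005],[-4.2,29.4,0.8],0.8],[[-0.0,0.0,-0.005],[-4.3,29.4,0.8],0.8],[[-0.0,0.0,-0.005],[-4.4,29.4,0.8],0.8],[[-0.0,0.0,-0.005],[-4.6,29.3,0.8],0.8],[[-0.0,0.0,-0.005],[-4.7,29.3,0.8],0.8],[[-0.0,0.0,-0.005],[-4.9,29.3,0.8],0.8],[[-0.0,0.0,-0.005],[-5.0,29.3,0.8],0.8],[[-0.0,0.0,-0.005],[-5.2,29.2,0.8],0.8],[[-0.0,0.0,-0.005],[-5.3,29.2,0.8],0.8],[[-0.0,0.0,-0.005],[-5.4,29.2,0.8],0.8],[[-0.0,0.0,-0.005],[-5.6,29.2,0.8],0.8]]
```

View pics/w4.png

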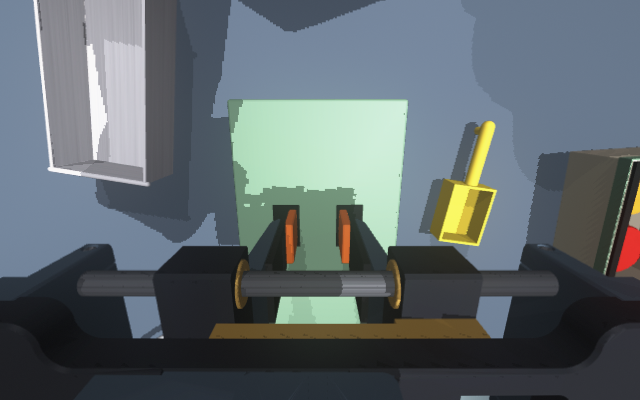

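The cover is held level and centred, with its far edge along row 100 from column 228 to 407. I'll check its x offset in the grip and carry it over at this height, well clear of the scoop.

Run:
```python
from h import *
z=np.load('w4.npz');d=z['d'];p=z['p'];st=dict(tcp_pos=z['tcp_pos'],eef_rot=z['eef_rot']);C=cam('wrist',st)
R=Ro.from_euler('xyz',st['eef_rot'],degrees=True)
u=np.arange(245,395,10)
for c in (250,317,385):
    col=p[85:125,c].astype(int); g=np.abs(np.diff(col.sum(1))); print(c,85+g.argmax()+.5)
X=wz(C,[(228,100),(407,100)],185.8); print(R.inv().apply(X-st['tcp_pos']).round(1))
X=w(C,[(250,105),(317,110),(385,105),(250,175),(385,175)],[d[105,250],d[110,317],d[105,385],d[175,250],d[175,385]]);print(R.inv().apply(X-st['tcp_pos']).round(1))
```

```text
250 99.5
317 99.5
385 99.5
[[ 90.7 -59.4   6.3]
 [ 90.7  61.1   6.1]]
[[ 87.5 -45.1   7.5]
 [ 84.2   0.5   7.4]
 [ 87.5  46.9   7.6]
 [ 38.8 -48.6   8.8]
 [ 39.1  50.    7.4]]
```

Call:
{"method": "drive_tool", "body": {"targets": [[[0,0,-0.005],[-3.5,29.5,0],0.8],[[0,0,-0.005],[-4,29.5,0],0.8],[[0,0,-0.005],[-4,29.5,0],0.8],[[0,0,-0.005],[-4,29.5,0],0.8],[[0,0,-0.005],[-4.5,29.5,0],0.8],[[0,0,-0.005],[-4.5,29.5,0],0.8],[[0,0,-0.005],[-4.5,29.5,0],0.8],[[0,0,-0.005],[-4.5,29.5,0],0.8],[[0,0,-0.005],[-5,29.5,0],0.8],[[0,0,-0.005],[-5,29.5,0],0.8],[[0,0,-0.005],[-5,29,0],0.8],[[0,0,-0.005],[-5.5,29,0],0.8],[[0,0,-0.005],[-5.5,20,0],0.8],[[0,0,-0.005],[-5.5,10,0],0.8],[[0,0,0],[0,0,0],0.8],[[0,0,0],[0,0,0],0.8]]}}

```text
time_s: 9.68
tcp_pos: [514.4, 203.7, 181.3]
eef_rot: [179.9, -0.7, -167.3]
wrist_force: [0.4, -0.6, -1.8]
opening: 41.7
```

Run:
```python
from h import *
st=status.get_state();print(st['time_s'],st['tcp_pos'],st['eef_rot'],st['wrist_force'],st['opening'])
plan([515.5,219.5,150],192.5,4,.8)
```

```text
9.675 [514.43127093 203.71577459 181.33838502] [ 179.93494364   -0.69042782 -167.32541903] [ 0.40069154 -0.58672377 -1.80694857] 41.72466974639224
[[[0.0,-0.003,0.001],[-1.2,3.8,7.8],0.8],[[0.0,-0.003,0.001],[-1.2,3.8,7.8],0.8],[[0.0,-0.003,0.001],[-1.2,3.8,7.8],0.8],[[0.0,-0.003,0.001],[-1.1,3.8,7.8],0.8]]
```

Call:
{"method": "drive_tool", "body": {"targets": [[[0,-0.006,0.001],[-2,6,15],0.8],[[0,-0.006,0.001],[-2,6,15],0.8],[[0,0,0.001],[0,3.5,12],0.8],[[0,0,0],[0,0,8],0.8],[[0,0,0],[0,0,0],0.8],[[0,0,0],[0,0,0],0.8]]}}

```text
time_s: 10.42
tcp_pos: [514.2, 219.4, 126.8]
eef_rot: [180.0, -0.0, -167.6]
wrist_force: [0.2, -1.1, -2.5]
opening: 41.3
```

Run:
```python
from h import *
st=status.get_state();print(st['time_s'],st['tcp_pos'],st['eef_rot'],st['wrist_force'],st['opening'])
p,d=imaging.snapshot('scene'); cv2.imwrite('pics/s5.png',cv2.resize(p[80:220,250:450],None,fx=4,fy=4,interpolation=cv2.INTER_CUBIC))
plan([515.2,219.2,120],192.5,2,.8)
```

```text
10.425 [514.16884549 219.36236694 126.79322055] [ 1.79955239e+02 -4.72638378e-02 -1.67599120e+02] [ 0.16495434 -1.08082763 -2.50688473] 41.266398642787514
[[[0.0,-0.0,-0.001],[-0.5,-0.2,3.4],0.8],[[0.0,-0.0,-0.001],[-0.5,-0.2,3.4],0.8]]
```

View pics/s5.png

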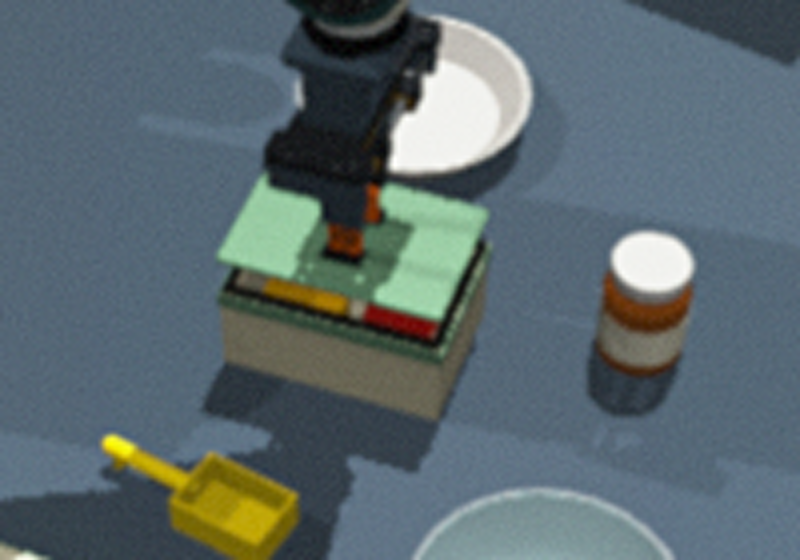

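The cover sits aligned above the cheese keeper: in the crop the plate spans (220–490, 180–320) with the rim directly below. Lowering in small steps now and watching the force.

Call:
{"method": "drive_tool", "body": {"targets": [[[0,0,0],[-0.8,-0.2,4],0.8],[[0,0,0],[-0.4,0,4],0.8],[[0,0,0],[0,0,4],0.8],[[0,0,0],[0,0,4],0.8],[[0,0,0],[0,0,3],0.8]], "force": 35}}

```text
time_s: 11.1
tcp_pos: [516.0, 219.5, 107.4]
eef_rot: [179.9, 0.0, -167.6]
wrist_force: [-0.1, 0.1, -2.0]
opening: 40.3
```

Call:
{"method": "drive_tool", "body": {"targets": [[[0,0,0],[0.3,0,3],0.8],[[0,0,0],[0.2,0,3],0.8],[[0,0,0],[0,0,2],0.8]]}}

```text
time_s: 11.48
tcp_pos: [515.4, 219.4, 98.7]
eef_rot: [179.9, 0.0, -167.6]
wrist_force: [-0.7, -0.2, -2.2]
opening: 40.3
```

Call:
{"method": "drive_tool", "body": {"targets": [[[0,0,0],[0,0,2],0.8],[[0,0,0],[0,0,1.5],0.8]]}}

```text
time_s: 11.72
tcp_pos: [515.6, 219.5, 95.3]
eef_rot: [179.9, 0.0, -167.6]
wrist_force: [-0.7, 0.3, 3.2]
opening: 40.5
```

Call:
{"method": "drive_tool", "body": {"targets": [[[0,0,0],[0,0,1.5],0.8]]}}

```text
time_s: 11.85
tcp_pos: [515.7, 219.5, 93.9]
eef_rot: [179.9, 0.0, -167.6]
wrist_force: [-3.3, -1.1, 4.4]
opening: 40.6
```

Call:
{"method": "drive_tool", "body": {"targets": [[[0,0,0],[0,0,1.5],0.8]]}}

```text
time_s: 11.98
tcp_pos: [515.9, 219.6, 92.9]
eef_rot: [179.9, 0.1, -167.6]
wrist_force: [-7.5, -2.2, 22.2]
opening: 40.9
```

Call:
{"method": "drive_tool", "body": {"targets": [[[0,0,0],[0,0,0.5],0.45],[[0,0,0],[0,0,0.5],0.35],[[0,0,0],[0,0,0],0.2],[[0,0,0],[0,0,0],0.1],[[0,0,0],[0,0,0],0]]}}

```text
time_s: 12.6
tcp_pos: [516.3, 219.8, 92.6]
eef_rot: [179.9, 0.1, -167.6]
wrist_force: [0.9, -0.1, -0.4]
opening: 86.6
```

Run:
```python
from h import *
st=status.get_state();print(st['time_s'],st['tcp_pos'],st['eef_rot'],st['wrist_force'],st['opening'])
```

```text
12.6 [516.33477633 219.75896269  92.57368037] [ 1.79929170e+02  1.16617082e-01 -1.67610232e+02] [ 0.88362751 -0.14682012 -0.38025038] 86.60371927695748
```

Released. Backing up to see whether both tabs sprang out.

Call:
{"method": "drive_tool", "body": {"targets": [[[0,0,0],[0,0,-5],0],[[0,0,0],[0,0,-15],0],[[0,0,0],[0,0,-25],0],[[0,0,0],[0,0,-25],0],[[0,0,0],[0,0,-20],0],[[0,0,0],[0,0,0],0],[[0,0,0],[0,0,0],0]]}}

```text
time_s: 13.48
tcp_pos: [516.5, 219.8, 189.5]
eef_rot: [179.9, 0.3, -167.6]
wrist_force: [-0.2, -0.8, -0.7]
opening: 91.2
```

Run:
```python
from h import *
st=status.get_state();print(st['time_s'],st['tcp_pos'],st['eef_rot'])
p,d=imaging.snapshot('wrist'); C=cam('wrist',st)
cv2.imwrite('pics/w6.png',cv2.resize(p[80:300,200:440],None,fx=2.6,fy=2.6,interpolation=cv2.INTER_CUBIC))
vv,uu=np.mgrid[0:400,0:640]
X=w(C,np.c_[uu.ravel(),vv.ravel()],d.ravel()).reshape(400,640,3)
hsv=cv2.cvtColor(p,cv2.COLOR_BGR2HSV)
g=(hsv[...,0]>45)&(hsv[...,0]<90)&(hsv[...,1]>25)&(abs(X[...,2]-88)<9)&(uu>220)&(uu<420)&(vv<262)
P=X[g];c=np.array([515.5,219.5]);a=np.radians(12.4);R=np.array([[np.cos(a),-np.sin(a)],[np.sin(a),np.cos(a)]])
L=(P[:,:2]-c)@R;A=np.c_[L,np.ones(len(L))];print('plane',np.linalg.lstsq(A,P[:,2],rcond=None)[0],'local',L.min(0),L.max(0))
o=((hsv[...,0]<20)|(hsv[...,0]>172))&(hsv[...,1]>120)&(X[...,2]>95)&(X[...,2]<130)&(uu>220)&(uu<420)
P=X[o];L=(P[:,:2]-c)@R
for s in (L[:,1]>0,L[:,1]<0):print(s.sum(),L[s].min(0),L[s].max(0),P[s][:,2].max())
```

```text
13.475 [516.54060843 219.77718231 189.46079971] [ 179.90881483    0.25880049 -167.60687197]
plane [ 1.45494646e-03 -2.42282674e-04  8.65979979e+01] local [-91.91305748 -62.95640364] [87.47448061 64.51671038]
210 [-13.95094668  25.7375435 ] [13.74878156 31.70857347] 122.25941289635011
210 [-13.67575086 -30.00188973] [ 13.97533964 -24.05415363] 122.17561320098326
```

View pics/w6.png

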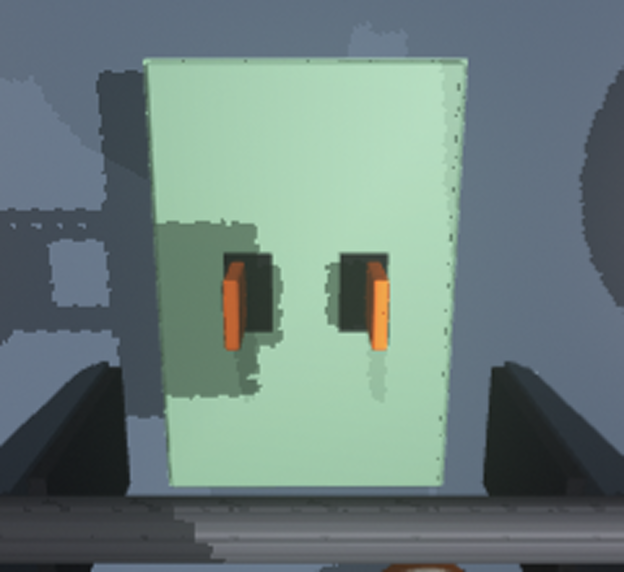

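Both tabs are fully out: their outer faces measure 61.7 mm apart against a nominal 62. The plate is level (under 0.002 rad) with its top at 86.6 mm, so it is locked and the gripper is clear. Handing in.

```bash
python3 -c "
from workcell import arm; print(arm.finish_job())"
```

```text
the job is handed in; nothing more can be done
None
```

The cover is on the cheese keeper and looks locked, and I handed the job in at about 13.5 s of the 53 s allowed. I squeezed both tabs, which left the fingers 42 mm apart, and the cover lifted off with only its own weight showing on the wrist. I then lowered it with the tabs squeezed until it met the hard rim, at about 25 N against the 45 N limit, and let go.

- **Tabs:** the last wrist picture shows both sprung back out, 61.7 mm over their outer faces (62 mm nominal).
- **Fit:** the plate is level to under 0.002 rad, with its centre within about 1 mm of my estimate of the keeper's centre. Its top face is at 86.6 mm.
- **Gripper:** it was open and about 100 mm above the plate when I handed in.

I could not read how far the seal is pressed. I judged the lock from the tabs being fully out and from the plate's height. I did not press again or re-measure the other items, but I felt no contact with any of them along the way. No check failed. The top and wrist cameras differed by about 2–3 mm on the cheese keeper's position, and I relied on the wrist camera.

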